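Unlock the photometer's eccentric and push the sample slide home

TASK

Put the sample into the photometer's light beam: first push the red lever round, either way, until the brass eccentric is at its low point, with the lever pointing straight away from the slide over the green stripe. Only then push the blue plate so that the sample slide runs forward fully home. Just push with the fingers: leave the vial standing in its pocket without lifting it, and leave the beaker, the orange bulb and the jar alone.

Things in the scene. Friction and masses are not known exactly. Their poses are not given: they have to be found in the camera images.
- fixture: Grey base plate 380 x 150 x 12 mm fixed on the bench. Origin: on the bench, on the vertical axis of the cam. Its x axis is the slide's forward direction; the plate spans x = -245 to +135 mm, y = -75 to +75 mm. A green stripe 22 mm wide runs along +x (x = 61 to 131 mm). Slide guides: |y| = 27 to 35 mm, x = -245 to -80 mm, 24 mm high.
- beam (a point): Middle of the light beam, 55 mm above the bench, at x = -134 mm on the fixture. Two black optical heads stand either side of it, 34 mm long along x, at |y| = 37 to 65 mm, their tops 78 mm above the bench; the slide runs between them.
- cam (a joint): Angle (rad) of cam and lever about the vertical axis through the fixture's origin, counter-clockwise from above; no stops either way, stays where left (friction about 0.15 N m). At 0 or any full turn the lever points along the fixture's +x, over the green stripe: the low point. Near pi the high side blocks the slide. Brass disc: radius 35 mm, centre 22 mm off the axis, top 27.5 mm above the bench.
- lever_tip (a point): Axis of the red knob (radius 9 mm, 33 to 69 mm above the bench) at the end of the red lever, 82 mm from the cam's axis; the point is 60 mm above the bench. The lever points to the disc's high side: an upright blade 10 mm thick, 33 to 59 mm above the bench, running from the hub on the axis (radius 12 mm, top at 62 mm) to the knob.
- slide (a joint): Travel (m) of the aluminium sample slide along the fixture's +x: 0 fully back (start), 0.044 fully home at its stop. Friction about 2 N, no spring; stays where left. Slide plate top 20 mm above the bench, nose at most 29 mm, pocket walls 34 mm.
- roller (a point): Centre of the brass roller (radius 8 mm) on the front end of the slide, 66 mm behind the cam's axis when the slide is back. It runs against the brass disc, so the slide can go home only with the disc close to its low point.
- push_face (a point): Centre of the rear face of the blue push plate at the back of the slide (50 mm wide across, 8 mm thick along the travel, from 20 to 74 mm above the bench); the point is 50 mm above the bench, at x = -225 mm on the fixture when the slide is back. It is pushed towards the fixture's +x. Free space behind it.
- vial: Amber vial with a white cap, 26 mm in diameter, 62 mm high, loose in the open square pocket of the slide (29 mm inside, 14 mm deep), 47 mm ahead of the rear face of the blue plate; origin at the centre of its underside, 20 mm above the bench.
- beaker: Bystander: empty glass beaker, 68 mm across, 85 mm high; origin at the centre of its underside.
- bulb: Bystander: orange rubber pipette bulb standing upright, 56 mm across, 85 mm high; origin at the centre of its underside.
- jar: Bystander: amber jar with a black cap, 52 mm across, 85 mm high; origin at the centre of its underside.
Not all that is in view belongs to the job. What is shaped like the vial but turquoise is not meant.

How it is judged:
By the outcome, as a careful person would: the job done as asked, in the order asked, and still so for the second after the job is handed in, with the robot touching nothing.
It also fails if it takes over 51 s, if anything falls off the work surface, if the arm or the gripper's body presses on something with over 40 N, if the wrist force passes 120 N, or if a joint passes its speed limit or range.

ROBOT

A 6-joint arm with a two-finger parallel gripper is mounted at the origin on the work surface. World frame = base frame: x ahead of the robot, y to its left, z up, the work surface at z = 0. Lengths are in m, angles in rad, forces in N, time in s.
With the tool pointing down it reaches from about 0.35 to 0.975 m from the base axis. Payload 17.4 kg.
Tool frame: the origin (TCP) lies midway between the tips of the shut fingers; the grasp point (between the pads) lies 19 mm behind it (robot.tcp_to_grasp is the z of the grasp point in the tool frame, in m); z points along the fingers, x is the direction in which the jaws open and shut, and the axes are right-handed (so a half turn about z gives the same grasp; the last joint's range is limited). The gripper opens to 85 mm and grips with 20 to 120 N. Pads are 22 mm wide; open, the fingers measure 114 mm over their backs; the gripper's body (76 mm by 85 mm) begins 54 mm behind the grasp point. The pads swing forward as they close: fully open they stand 13 mm farther back than shut.
Start: joints at [1.245, 0.116, 1.442, -0, 1.584, -0.038], TCP at [0.192, 0.647, 0.231] pointing down, gripper open.
Joint ranges: [-2.83, 2.83], [-0.83, 2.19], [0.07, 2.5], [-1.14, 4.28], [0.01, 3], [-2.97, 2.97]. Speed limits (rad/s): [1.89, 1.89, 2.22, 3.14, 3.14, 3.14].

INTERFACE

Orientations are given as [roll, pitch, yaw] about the fixed x, y, z axes, in that order (R = Rz(yaw) Ry(pitch) Rx(roll)).
In Python, from plant import robot, imaging gives the robot as it stands.
- The arm moves only by the shell command python3 -m jog 'ROWS' [FORCE]. ROWS is JSON, a list of rows, each a list of 3 entries, a list of its own where there are three numbers: the closure, from 0 (fully open) to 1 (shut), then the shift along the tool's x, y, z scaled (see below), then the turn about the tool's z scaled (see below). In form: [[claw, [dx, dy, dz], twist], ...]. A call has 1 to 20 rows; each row is the pose to reach, as a shift and turn from the pose measured when the call began, along the tool's axes at that moment; what a row does not reach only later rows make up. The controller multiplies each number of a shift by 0.25 m and each number of a turn by 30 degrees. A row lasts 1/8 s, in which the tool goes at most 62.5 mm and 10.7 degrees, less where a joint would pass 70% of its speed; a pose out of reach is approached as far as the arm can. A call with a number of a shift or a turn outside -1 to 1 is refused whole. A call with a gripper value outside its range is refused whole. The fingers move at their own pace and stop on an object; FORCE is the grip in N (left out, the last holds). Time passes only in rows, so rows that repeat a pose let the fingers close. It gives the time, the measured TCP pose, the force and the opening at its end, in the units of the state.
- robot.sense(): the state, without advancing time (a new reading comes with each control period).
- imaging.read_camera(name): name is "side" or "top"; returns a dict with "image" (480x640x3 uint8, blue, green, red), "depth" (480x640 float32, m along the optical axis (not along the pixel's ray), 0 where there is no reading), "camera_matrix" (3x3 intrinsics, pixels), "R" (3x3) and "t" (3): a world point X has camera coordinates R X + t. Camera axes: x right, y down, z forward; pixel columns grow to the right and rows downward; lengths in m; the calibration is good to about 2 mm. A picture is of the moment at which its call begins.
- robot.job_done(): hands the job in, once; it reports no verdict.
The state is a dict: "time": time; "joint_positions": joint angles; "qvel": joint speeds; "tau": joint torques, N m; "eef_pos": TCP position; "tcp_rot": TCP orientation; "force": force on the tool from outside, world axes, zero at the start; "torque": the same for the moment, N m; "grip_width": finger opening in m.
Only numpy, scipy, OpenCV 4.12 (cv2) and the standard library are available. Lean on these libraries where they do the work, as an engineer would, in place of code of your own. Each camera call takes 0.05 s, during which the arm holds its last target.

## Working session

There is one attempt and no reset: what is moved stays moved. The work goes in short steps, Python scripts to look and compute and a shell command to move; the robot and the scene stay as the last step left them, time stands still between calls to the robot, and variables do not carry over. Pictures are saved under pics/ and viewed, and the job is handed in when it is done.

```bash
mkdir -p pics; ls
python3 - <<'E'
from plant import robot, imaging
import cv2,numpy as np
for n in("top","side"):
    d=imaging.read_camera(n); cv2.imwrite(f"pics/{n}0.png",d["image"]); np.savez(f"{n}0.npz",**d)
    print(n,d["camera_matrix"].tolist(),d["R"].round(4).tolist(),d["t"])
print(robot.sense())
E
```

```text
pics
top [[504.01918020880476, 0.0, 311.6154714900323], [0.0, 504.01918020880476, 238.92945789775428], [0.0, 0.0, 1.0]] [[0.0949, -0.9955, 0.0007], [-0.9667, -0.0923, -0.2388], [0.2378, 0.022, -0.9711]] [0.03549672 0.66756265 0.69945014]
side [[479.94353439490135, 0.0, 321.47970301203475], [0.0, 479.94353439490135, 238.9102917099633], [0.0, 0.0, 1.0]] [[0.8187, -0.5741, 0.0134], [-0.3979, -0.5839, -0.7076], [0.414, 0.574, -0.7065]] [-0.46451146  0.37306923  0.45032447]
{'time': 0.1, 'joint_positions': array([ 1.24519768e+00,  1.16441615e-01,  1.44217891e+00,  6.99334419e-06,
        1.58395699e+00, -3.77942701e-02]), 'qvel': array([ 0.00109368,  0.00120698, -0.00036284, -0.00080233,  0.0003173 ,
        0.00088459]), 'tau': array([ 1.17450370e-03, -7.33661342e+01, -6.33799553e+01,  9.91289824e-06,
        5.19186258e-03, -2.71479445e-05]), 'eef_pos': array([0.19155175, 0.64709296, 0.2306457 ]), 'tcp_rot': array([-3.14154845e+00,  9.83895659e-04,  1.28299206e+00]), 'force': array([-0.04201592, -0.82164834, -1.43256978]), 'torque': array([-0.00855365,  0.03060665,  0.0160541 ]), 'grip_width': 0.08542616497644882}
```

View pics/top0.png

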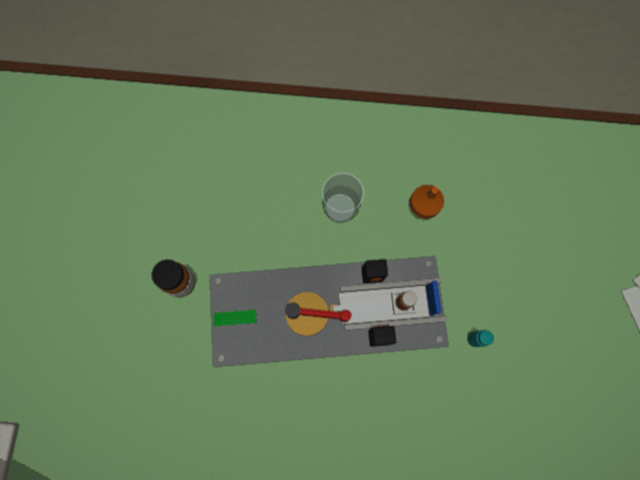

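View pics/side0.png

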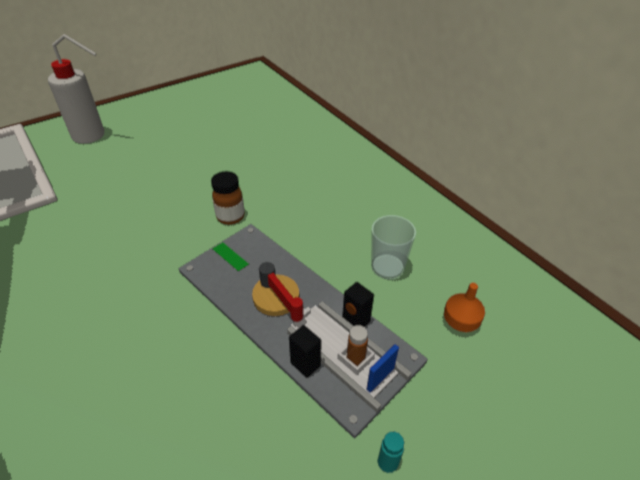

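The top view shows the fixture in the middle. The red lever runs from the hub (293,311) to the knob (345,316), so it points at the slide, near the high point. The green stripe is at (235,318), the blue plate at (435,298) and the amber vial with the white cap at (406,300). The turquoise decoy at (483,338) stands behind the push plate, off to one side. The beaker is at (342,198), the bulb at (428,201) and the jar at (173,278). Next I'll measure poses.

```bash
cat > h.py <<'E'
import numpy as np,cv2
def load(n): return dict(np.load(n+".npz"))
def ray(d,u,v,z):
    K,R,t=d["camera_matrix"],d["R"],d["t"]
    r=R.T@np.linalg.solve(K,[u,v,1.]); c=-R.T@t
    return c+r*(z-c[2])/r[2]
def proj(d,X):
    p=d["camera_matrix"]@(d["R"]@np.asarray(X,float)+d["t"]); return p[:2]/p[2]
def cen(m):
    n,l,s,c=cv2.connectedComponentsWithStats(m.astype(np.uint8)); i=1+np.argmax(s[1:,4]); return l==i,c[i],s[i]
E
python3 - <<'E'
from h import *
d=load("top0"); im=d["image"].astype(int); b,g,r=im[...,0],im[...,1],im[...,2]
plate=(abs(b-g)<14)&(abs(g-r)<14)&(b>60)&(b<125)
yy,xx=np.mgrid[:480,:640]
plate&=(yy>240)&(yy<380)&(xx>195)&(xx<460)
m,c,s=cen(plate); print(s)
pts=np.argwhere(m)[:,::-1]
P=np.array([ray(d,u,v,.012)[:2] for u,v in pts],np.float32)
rect=cv2.minAreaRect(P); print(rect)
(cx,cy),_,_=rect
bx=cv2.boxPoints(rect); print(bx)
gm,gc,gs=cen((g>90)&(r<40)&(b<60)); print("green",gc,gs,ray(d,*gc,.012))
bm,bc,bs=cen((b>90)&(r<60)&(g<90)); print("blue",bc,bs,ray(d,*bc,.074))
rm,rc,rs=cen((r>110)&(g<40)&(b<40)); print("red",rc,rs)
G=ray(d,*gc,.012)[:2]; C=np.array([cx,cy])
print("yaw from stripe",np.degrees(np.arctan2(*(G-C)[::-1])), np.linalg.norm(G-C),"exp .151")
for n,u,v,z in [("knob",345,315,.069),("hub",293,311,.062),("vialcap",408,299,.082),("beaker",343,192,.085),("bulb",433,191,.085),("jar",171,276,.085),("turq",485,337,.06)]: print(n,ray(d,u,v,z).round(3))
E
```

```text
[  210   257   238   110 14610]
((0.5621035099029541, 0.06294246017932892), (0.14853502810001373, 0.38107630610466003), 10.318390846252441)
[[ 0.4549083   0.23709652]
 [ 0.5231659  -0.13781689]
 [ 0.6692987  -0.1112116 ]
 [ 0.60104114  0.2637018 ]]
green [234.36220472 317.43307087] [214 310  42  16 508] [0.53520033 0.21289811 0.012     ]
blue [436.44155844 296.64935065] [432 281   9  33 154] [ 0.59096604 -0.09850592  0.074     ]
red [326.79104478 313.55597015] [300 309  50  12 268]
yaw from stripe 100.17109193431823 0.15234985060497194 exp .151
knob [0.551 0.037 0.069]
hub [0.55  0.117 0.062]
vialcap [ 0.582 -0.054  0.082]
beaker [0.741 0.057 0.085]
bulb [ 0.756 -0.085  0.085]
jar [0.582 0.305 0.085]
turq [ 0.539 -0.177  0.06 ]
```

```bash
cat >> h.py <<'E'
Of=np.array([.5523,.117]); yawf=np.radians(100.25)
ex=np.array([np.cos(yawf),np.sin(yawf)]); ey=np.array([-ex[1],ex[0]])
def f2w(x,y): return Of+x*ex+y*ey
def w2f(p): q=np.asarray(p)[:2]-Of; return np.array([q@ex,q@ey])
def plan(x,y,z):
    from plant import robot
    from scipy.spatial.transform import Rotation as Ro
    s=robot.sense(); R=Ro.from_euler("xyz",s["tcp_rot"]).as_matrix()
    w=np.r_[f2w(x,y),z]-s["eef_pos"]
    print("t",s["time"],"fix",(w2f(s["eef_pos"])*1e3).round(1),"z",s["eef_pos"][2].round(4),"shift",(R.T@w/.25).round(3),"twist",(-(np.degrees(yawf-s["tcp_rot"][2]))/30).round(3),"F",s["force"].round(1))
E
python3 -c "
from h import *; plan(-.084,-.03,.2)
d=load('top0'); s=load('side0')
# check lever angle with two cams
for n,dd,u,v in(('top',d,345,315),('side',s,296,307)): print(n,w2f(ray(dd,u,v,.069))*1e3)
c=cv2.resize(s['image'][230:420,230:450],None,fx=3,fy=3); cv2.imwrite('pics/c1.png',c)
c=cv2.resize(d['image'][250:370,200:500],None,fx=2.6,fy=2.6); cv2.imwrite('pics/c2.png',c)
"; python3 -m jog '[[1,[-0.845,1,0],-0.9],[1,[-0.845,1,0],-0.9],[1,[-0.845,1,0],-0.9],[1,[-0.845,1,0],-0.9],[1,[-0.845,1,0],-0.9],[1,[-0.845,1,0],-0.9],[1,[-0.845,1,0],-0.9],[1,[-0.845,1,0],-0.9]]'; python3 -c "
from h import *; plan(-.084,-.03,.2)"
```

```text
t 0.1 fix [585.8 260.7] z 0.2306 shift [-1.87   2.244  0.124] twist -0.891 F [-0.  -0.8 -1.4]
top [-78.08349514  15.79566821]
side [-86.03858427  23.69784779]
time: 1.1
eef_pos: [0.3707, 0.3745, 0.2307]
tcp_rot: [-3.141, 0.001, 1.755]
force: [0.2, -0.4, 0.3]
grip_width: 0.0
t 1.1 fix [285.7 132.8] z 0.2307 shift [-1.482  0.643  0.123] twist 0.01 F [ 0.2 -0.4  0.3]
```

View pics/c1.png

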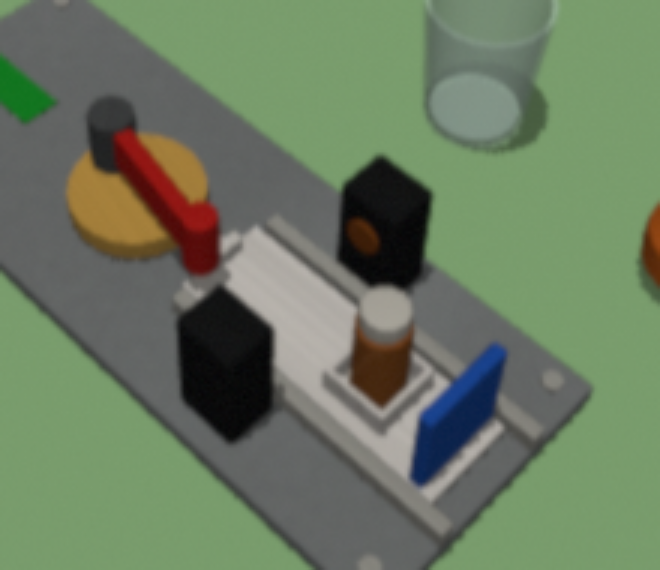

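View pics/c2.png

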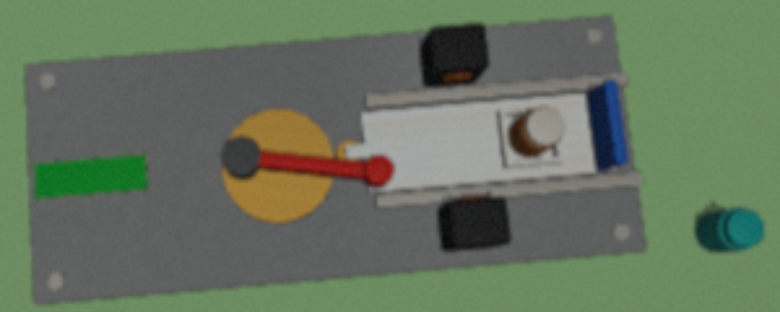

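The crops confirm it: the knob is at about fixture (-80, +16) mm, so the lever is near 168°. The amber vial with the white cap sits in the pocket, and the turquoise one stands off the slide. I'll push the lever clockwise past the robot's side, starting from the -y side of the knob.

```bash
python3 -m jog '[[1,[-0.9,0.55,0],0],[1,[-0.9,0.55,0],0],[1,[-0.9,0.55,0],0],[1,[-0.9,0.55,0],0],[1,[-0.9,0.55,0],0],[1,[-0.9,0.55,0],0]]'; python3 -c "
from h import *; plan(-.084,-.03,.12)"
```

```text
time: 1.85
eef_pos: [0.5471, 0.1792, 0.2303]
tcp_rot: [-3.14, 0.001, 1.755]
force: [-0.6, 0.9, -0.1]
grip_width: 0.0
t 1.85 fix [62.2 -6. ] z 0.2303 shift [-0.585  0.094  0.441] twist 0.011 F [-0.6  0.9 -0.1]
```

```bash
python3 -m jog '[[1,[-0.585,0.094,0.2],0],[1,[-0.585,0.094,0.44],0],[1,[-0.585,0.094,0.44],0],[1,[-0.585,0.094,0.44],0],[1,[-0.585,0.094,0.44],0]]'
python3 - <<'E'
from h import *; plan(-.084,-.03,.048)
from plant import imaging
for n in("top","side"):
    d=imaging.read_camera(n); np.savez(n+"1.npz",**d); cv2.imwrite(f"pics/{n}1.png",cv2.resize(d["image"][200:400,200:500],None,fx=2.6,fy=2.6))
E
```

```text
time: 2.48
eef_pos: [0.5968, 0.0415, 0.1211]
tcp_rot: [-3.14, 0.0, 1.757]
force: [-0.6, -0.5, 1.0]
grip_width: 0.0001
t 2.475 fix [-82.2 -30.3] z 0.1211 shift [-0.007 -0.001  0.292] twist 0.013 F [-0.6 -0.5  1. ]
```

View pics/side1.png

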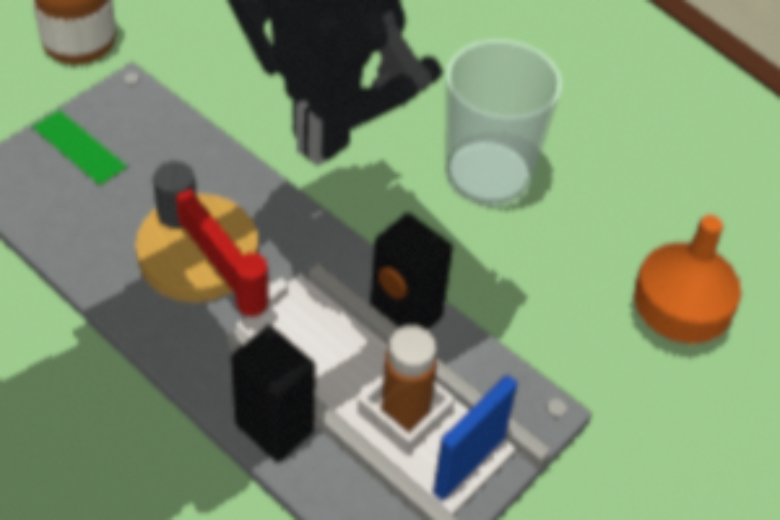

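View pics/top1.png

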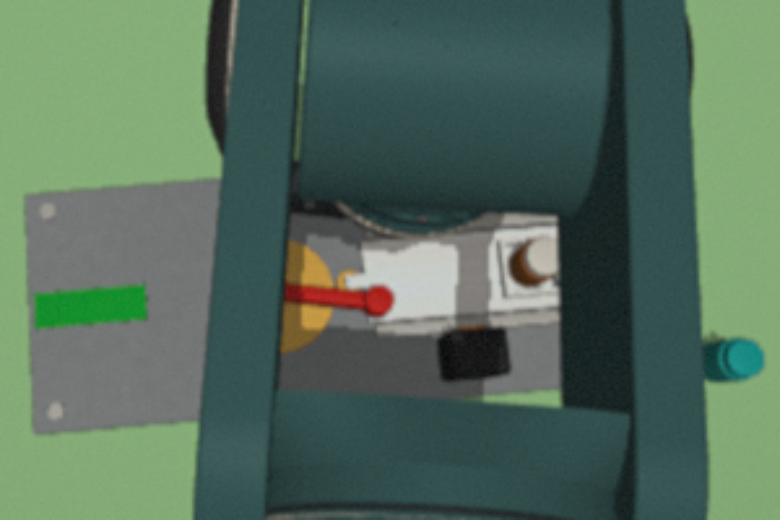

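Run:
```python
from h import *
d=load("side1"); K,R,t=d["camera_matrix"],d["R"],d["t"]; D=d["depth"]
v,u=np.mgrid[200:290,280:380]; z=D[200:290,280:380]
P=np.stack([(u-K[0,2])/K[0,0]*z,(v-K[1,2])/K[1,1]*z,z],-1)
W=(P-t)@R
ok=(z>0)&(W[...,2]>.11); q=W[ok]; F=np.stack([(q[:,:2]-Of)@ex,(q[:,:2]-Of)@ey,q[:,2]],1)*1e3
for lo in range(112,215,8):
    s=F[(F[:,2]>=lo)&(F[:,2]<lo+8)]
    if len(s): print(lo,len(s),np.percentile(s,[2,98],axis=0).round(0).tolist())
```

```text
120 18 [[-89.0, -27.0, 122.0], [-76.0, -19.0, 128.0]]
128 75 [[-96.0, -35.0, 129.0], [-70.0, -19.0, 136.0]]
136 94 [[-96.0, -37.0, 136.0], [-69.0, -19.0, 144.0]]
144 87 [[-96.0, -33.0, 144.0], [-68.0, -19.0, 152.0]]
152 71 [[-96.0, -26.0, 152.0], [-71.0, -19.0, 160.0]]
160 63 [[-97.0, -25.0, 160.0], [-58.0, -17.0, 168.0]]
168 204 [[-114.0, -38.0, 168.0], [-51.0, -17.0, 176.0]]
176 253 [[-120.0, -41.0, 176.0], [-45.0, -18.0, 184.0]]
184 225 [[-125.0, -43.0, 184.0], [-39.0, -13.0, 192.0]]
192 274 [[-132.0, -27.0, 192.0], [-34.0, -13.0, 200.0]]
200 221 [[-139.0, -25.0, 200.0], [-40.0, -13.0, 208.0]]
208 377 [[-144.0, -42.0, 208.0], [-69.0, -12.0, 216.0]]
```

```bash
cat >> h.py <<'E'
def contact(th,rho,hx=14.,hy=11.):
    th=np.radians(th); u=np.array([np.cos(th),np.sin(th)]); n=np.array([-u[1],u[0]])
    a=np.linspace(-1,1,201); per=np.concatenate([np.c_[a*hx,0*a+hy],np.c_[a*hx,0*a-hy],np.c_[0*a+hx,a*hy],np.c_[0*a-hx,a*hy]])
    r=rho+per@u; s=per@n
    top=np.where(r<75,5.,-99.); k=abs(r-82)<9; top[k]=np.maximum(top[k],np.sqrt(81-(r[k]-82)**2))
    return rho*u+np.max(top-s)*n
E
python3 -m jog '[[1,[0,0,0.15],0],[1,[0,0,0.3],0],[1,[0,0,0.3],0],[1,[0,0,0.3],0]]'
python3 - <<'E'
from h import *; plan(-.084,-.004,.046)
from plant import robot
s=w2f(robot.sense()["eef_pos"])*1e3
for th in range(170,-1,-10):
    c=contact(th,78); q=(c-s)/250; print(th,c.round(1),[round(q[0],3),round(-q[1],3)])
E
```

```text
time: 3.08
eef_pos: [0.5981, 0.0421, 0.0493]
tcp_rot: [3.139, 0.001, 1.758]
force: [0.6, -0.4, 1.2]
grip_width: -0.0001
t 3.075 fix [-81.8 -31.7] z 0.0493 shift [-0.008 -0.111  0.013] twist 0.016 F [ 0.6 -0.4  1.2]
170 [-80.2  -5.8] [np.float64(0.006), np.float64(-0.104)]
160 [-80.2   7.8] [np.float64(0.007), np.float64(-0.158)]
150 [-78.3  20.4] [np.float64(0.014), np.float64(-0.208)]
140 [-74.4  32.7] [np.float64(0.03), np.float64(-0.258)]
130 [-69.7  43.3] [np.float64(0.048), np.float64(-0.3)]
120 [-62.   54.3] [np.float64(0.079), np.float64(-0.344)]
110 [-50.9  64.5] [np.float64(0.124), np.float64(-0.385)]
100 [-37.2  72.6] [np.float64(0.178), np.float64(-0.417)]
90 [-23.  78.] [np.float64(0.235), np.float64(-0.439)]
80 [-8.8 80.7] [np.float64(0.292), np.float64(-0.45)]
70 [ 5.  81.2] [np.float64(0.347), np.float64(-0.452)]
60 [18.  79.7] [np.float64(0.399), np.float64(-0.446)]
50 [30.1 76.5] [np.float64(0.448), np.float64(-0.433)]
40 [42.8 70.4] [np.float64(0.498), np.float64(-0.408)]
30 [55.  60.8] [np.float64(0.547), np.float64(-0.37)]
20 [65.5 48. ] [np.float64(0.589), np.float64(-0.319)]
10 [73.2 34.2] [np.float64(0.62), np.float64(-0.264)]
0 [78. 20.] [np.float64(0.639), np.float64(-0.207)]
```

```bash
python3 -m jog '[[1,[0.006,-0.05,0.01],0],[1,[0.006,-0.104,0.01],0],[1,[0.007,-0.158,0.01],0],[1,[0.014,-0.208,0.01],0],[1,[0.03,-0.258,0.01],0],[1,[0.048,-0.3,0.01],0],[1,[0.079,-0.344,0.01],0],[1,[0.124,-0.385,0.01],0],[1,[0.178,-0.417,0.01],0],[1,[0.178,-0.417,0.01],0]]'
python3 - <<'E'
from h import *; plan(-.037,.0726,.046)
from plant import imaging,robot
for n in("top","side"):
    d=imaging.read_camera(n); np.savez(n+"2.npz",**d); cv2.imwrite(f"pics/{n}2.png",cv2.resize(d["image"][200:400,200:500],None,fx=2.6,fy=2.6))
s=w2f(robot.sense()["eef_pos"])*1e3
for th in range(100,-1,-10):
    c=contact(th,78); q=(c-s)/250; print(th,[float(q[0].round(3)),float(-q[1].round(3))])
E
```

```text
time: 4.32
eef_pos: [0.4865, 0.0673, 0.0463]
tcp_rot: [3.139, 0.001, 1.759]
force: [-0.1, 0.4, -0.3]
grip_width: -0.0001
t 4.325 fix [-37.2  73.6] z 0.0463 shift [0.001 0.004 0.001] twist 0.018 F [-0.1  0.4 -0.3]
100 [0.003, 0.002]
90 [0.06, -0.02]
80 [0.117, -0.031]
70 [0.172, -0.033]
60 [0.224, -0.027]
50 [0.272, -0.014]
40 [0.323, 0.011]
30 [0.372, 0.049]
20 [0.414, 0.1]
10 [0.444, 0.155]
0 [0.464, 0.212]
```

View pics/side2.png

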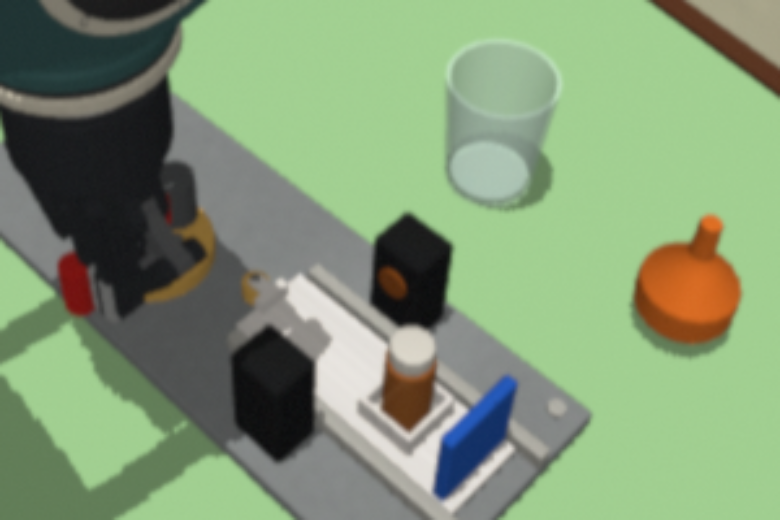

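View pics/top2.png

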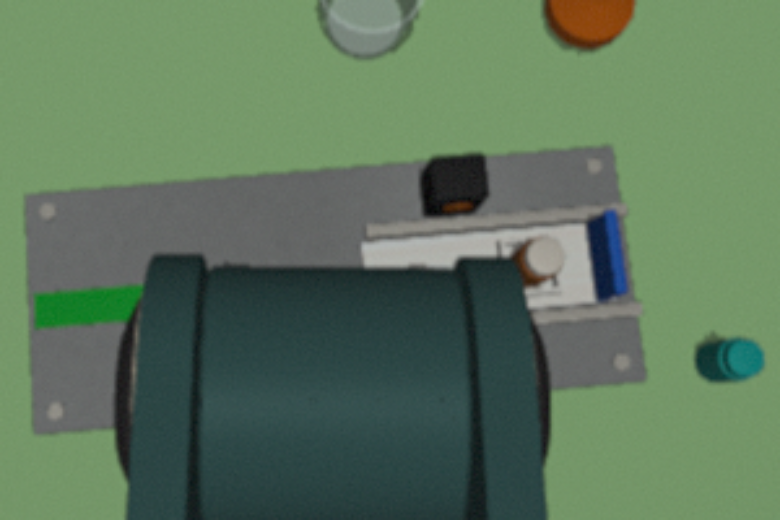

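The side view shows the red knob at (75,285) ahead of the fingers, with the lever at about 95°. The slide and vial haven't moved. I'll carry on to just short of the stripe.

```bash
python3 -m jog '[[1,[0.06,-0.02,0],0],[1,[0.117,-0.031,0],0],[1,[0.172,-0.033,0],0],[1,[0.224,-0.027,0],0],[1,[0.272,-0.014,0],0],[1,[0.323,0.011,0],0],[1,[0.372,0.049,0],0],[1,[0.414,0.1,0],0],[1,[0.43,0.128,0],0],[1,[0.44,0.145,0],0],[1,[0.45,0.165,0],0],[1,[0.455,0.18,0],0],[1,[0.455,0.18,0],0]]'
python3 - <<'E'
from h import *; plan(.078,.020,.046)
from plant import imaging,robot
for n in("top","side"):
    d=imaging.read_camera(n); np.savez(n+"3.npz",**d); cv2.imwrite(f"pics/{n}3.png",cv2.resize(d["image"][200:400,150:450],None,fx=2.6,fy=2.6))
E
```

```text
time: 6.05
eef_pos: [0.5104, 0.187, 0.0465]
tcp_rot: [3.139, 0.001, 1.759]
force: [-0.7, -1.2, 1.3]
grip_width: 0.0
t 6.05 fix [76.3 28.8] z 0.0465 shift [0.007 0.035 0.002] twist 0.017 F [-0.7 -1.2  1.3]
```

View pics/side3.png

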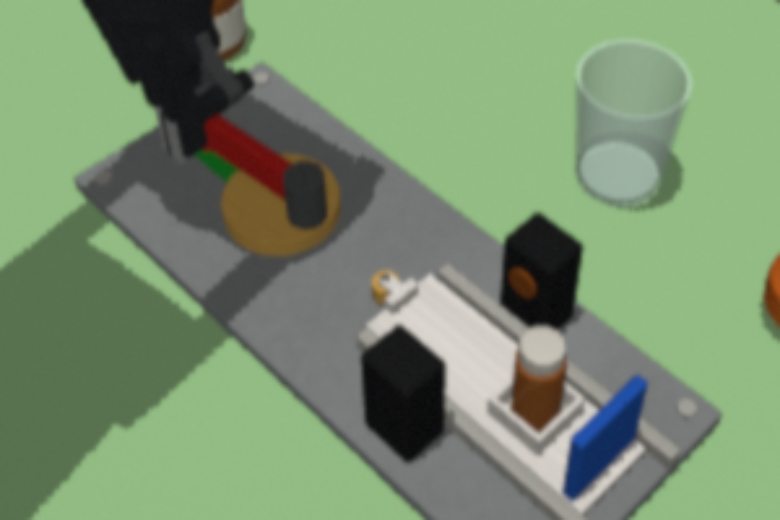

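View pics/top3.png

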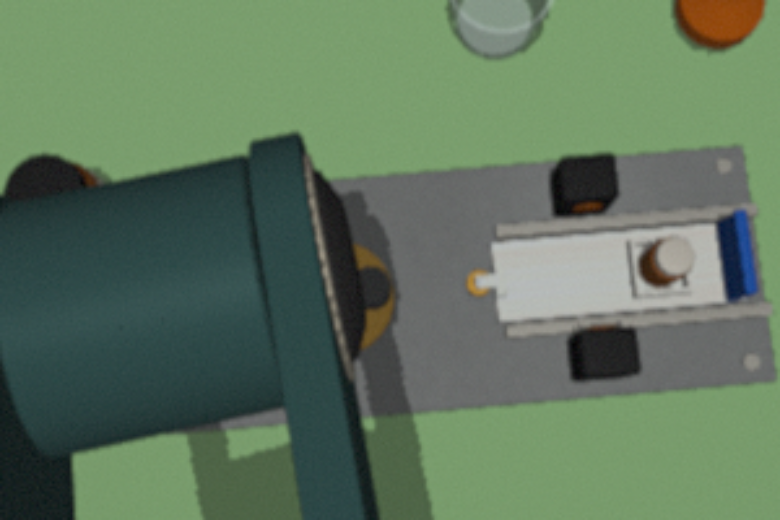

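```bash
python3 -m jog '[[1,[0.005,0.012,0],0],[1,[0.007,0.022,0],0],[1,[0.007,0.03,0],0],[1,[0.007,0.03,0],0]]'
python3 - <<'E'
from h import *; plan(.078,.020,.046)
E
python3 -m jog '[[1,[0,-0.1,0],0],[1,[0,-0.2,-0.1],0],[1,[0,-0.4,-0.5],0],[1,[-0.3,-0.5,-0.6],0],[1,[-0.6,-0.5,-0.6],0],[1,[-0.9,-0.5,-0.6],0],[1,[-1,-0.5,-0.6],0],[1,[-1,-0.5,-0.6],0]]'
python3 - <<'E'
from h import *; plan(-.26,0,.2)
from plant import imaging,robot
for n in("top","side"):
    d=imaging.read_camera(n); np.savez(n+"4.npz",**d); cv2.imwrite(f"pics/{n}4.png",cv2.resize(d["image"][200:400,150:450],None,fx=2.6,fy=2.6))
E
```

```text
time: 6.65
eef_pos: [0.5175, 0.1901, 0.0466]
tcp_rot: [3.139, 0.001, 1.759]
force: [0.2, -0.3, 0.4]
grip_width: -0.0004
t 6.65 fix [78.1 21.2] z 0.0466 shift [-0.001  0.005  0.002] twist 0.017 F [ 0.2 -0.3  0.4]
time: 7.65
eef_pos: [0.441, -0.0817, 0.1969]
tcp_rot: [3.137, 0.001, 1.756]
force: [-0.0, 0.4, 0.2]
grip_width: 0.0004
t 7.65 fix [-175.7  144.9] z 0.1969 shift [-0.341  0.578 -0.009] twist 0.012 F [-0.   0.4  0.2]
```

View pics/side4.png

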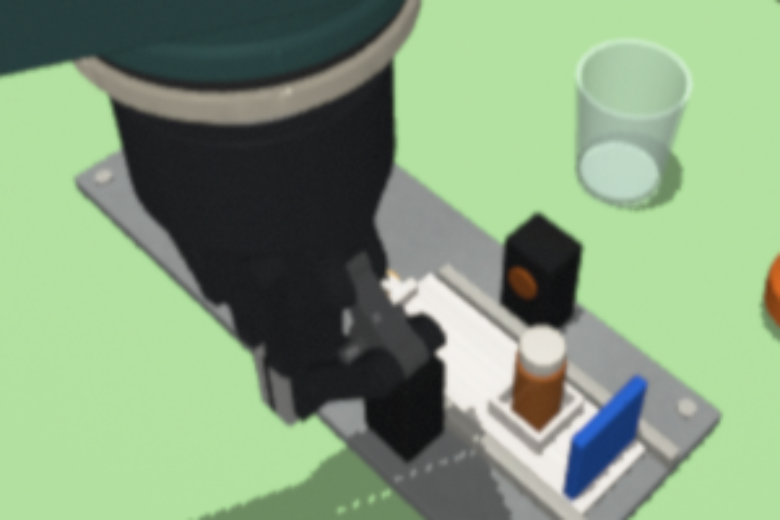

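View pics/top4.png

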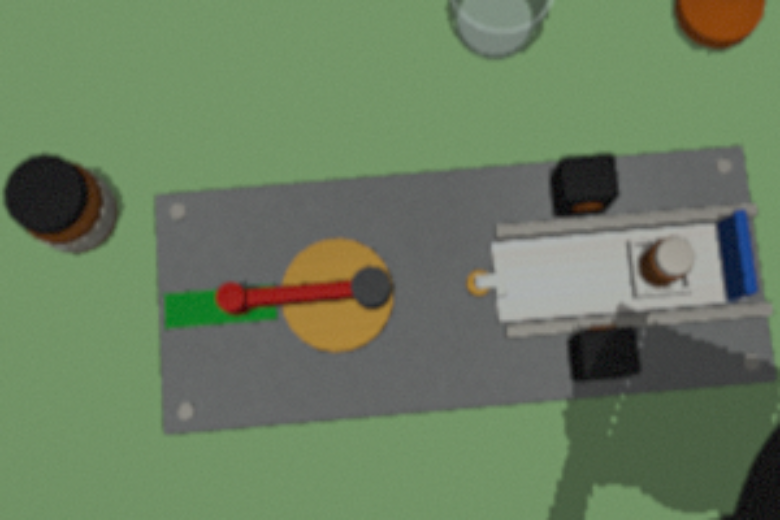

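Run:
```python
from h import *
d=load("top4"); im=d["image"].astype(int); b,g,r=im[...,0],im[...,1],im[...,2]
m,c,s=cen((r>90)&(g<45)&(b<45)); p=np.argwhere(m)[:,::-1]
W=np.array([w2f(ray(d,u,v,.06)) for u,v in p])*1e3
W=W[(W[:,0]>15)&(W[:,0]<70)]
k=np.polyfit(W[:,0],W[:,1],1); print("lever deg",np.degrees(np.arctan(k[0])),"off",k[1],len(W))
m2,c2,_=cen((r>120)&(b<80)&(g>80)&(g<r-30)); 
q=np.array([w2f(ray(d,u,v,.0275)) for u,v in np.argwhere(m2)[:,::-1]])*1e3
ctr,rad=cv2.minEnclosingCircle(q.astype(np.float32)); print("disc",ctr,rad,np.degrees(np.arctan2(ctr[1],ctr[0])))
print("knob",w2f(ray(d,150+231/2.6,200+297/2.6,.069))*1e3,"hub",w2f(ray(d,150+371/2.6,200+286/2.6,.062))*1e3)
gm,gc,gs=cen((g>90)&(r<40)&(b<60)); q=np.array([w2f(ray(d,u,v,.012)) for u,v in np.argwhere(gm)[:,::-1]])*1e3
print("stripe",q.min(0),q.max(0))
```

```text
lever deg -0.20850346025286373 off 1.3772697773319253 210
disc (23.43743896484375, 8.222779273986816) 32.81245040893555 19.332885401074154
knob [82.2275144   1.16907167] hub [0.57621969 0.90604845]
stripe [ 64.11004645 -10.04067923] [130.86467285   9.29309951]
```

The lever is at about -0.2°, with the knob at fixture (82, 1) mm over the stripe, so the cam is at its low point. Next I'll go behind the blue plate.

```bash
python3 -m jog '[[1,[-0.15,0.25,0],0],[1,[-0.34,0.5,0],0],[1,[-0.34,0.578,0],0],[1,[-0.34,0.578,0],0],[1,[-0.34,0.578,0.2],0],[1,[-0.34,0.578,0.4],0],[1,[-0.34,0.578,0.6],0],[1,[-0.34,0.578,0.6],0],[1,[-0.34,0.578,0.6],0]]'
python3 - <<'E'
from h import *; plan(-.239,0,.046); plan(-.195,0,.046)
from plant import imaging,robot
for n in("top","side"):
    d=imaging.read_camera(n); np.savez(n+"5.npz",**d); cv2.imwrite(f"pics/{n}5.png",cv2.resize(d["image"][220:450,200:500],None,fx=2.6,fy=2.6))
E
```

```text
time: 8.88
eef_pos: [0.6, -0.1381, 0.0498]
tcp_rot: [3.136, 0.002, 1.756]
force: [0.3, -0.4, 0.0]
grip_width: -0.0
t 8.875 fix [-259.5   -1.5] z 0.0498 shift [ 0.082 -0.006  0.015] twist 0.011 F [ 0.3 -0.4  0. ]
t 8.875 fix [-259.5   -1.5] z 0.0498 shift [ 0.258 -0.005  0.015] twist 0.011 F [ 0.3 -0.4  0. ]
```

View pics/side5.png

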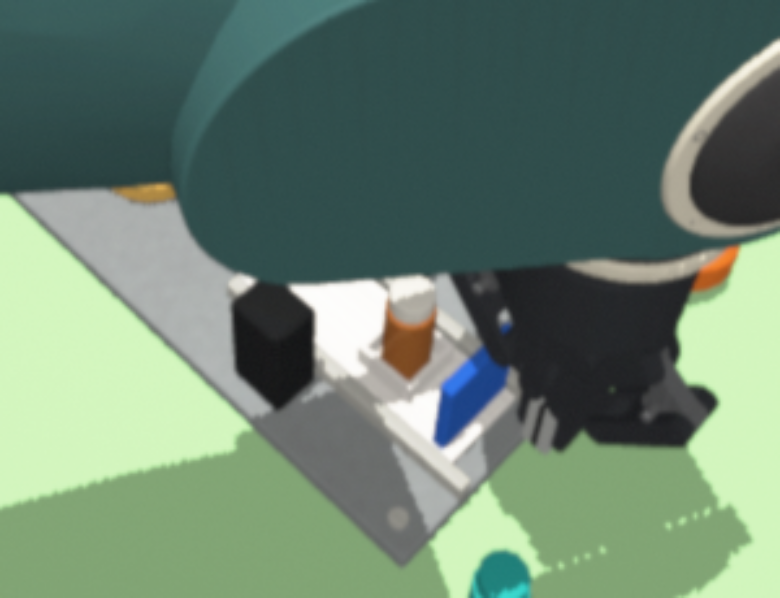

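The fingers stand behind the blue plate, with the plate at (470,390) in the crop, and nothing is in the way. I'll push gently.

```bash
python3 -m jog '[[1,[0.03,0,0.01],0],[1,[0.06,0,0.01],0],[1,[0.075,0,0.01],0],[1,[0.09,0,0.01],0],[1,[0.105,0,0.01],0],[1,[0.12,0,0.01],0],[1,[0.135,0,0.01],0],[1,[0.15,0,0.01],0],[1,[0.165,0,0.01],0],[1,[0.18,0,0.01],0],[1,[0.195,0,0.01],0],[1,[0.21,0,0.01],0],[1,[0.225,0,0.01],0],[1,[0.235,0,0.01],0],[1,[0.24,0,0.01],0],[1,[0.24,0,0.01],0]]'
python3 - <<'E'
from h import *; plan(-.195,0,.046)
from plant import imaging,robot
for n in("top","side"):
    d=imaging.read_camera(n); np.savez(n+"6.npz",**d); cv2.imwrite(f"pics/{n}6.png",cv2.resize(d["image"][220:450,200:500],None,fx=2.6,fy=2.6))
E
```

```text
time: 10.98
eef_pos: [0.5892, -0.0792, 0.0474]
tcp_rot: [3.135, 0.002, 1.756]
force: [0.4, -0.5, -0.6]
grip_width: 0.0001
t 10.975 fix [-199.6   -1.4] z 0.0474 shift [ 0.019 -0.006  0.005] twist 0.011 F [ 0.4 -0.5 -0.6]
```

View pics/side6.png

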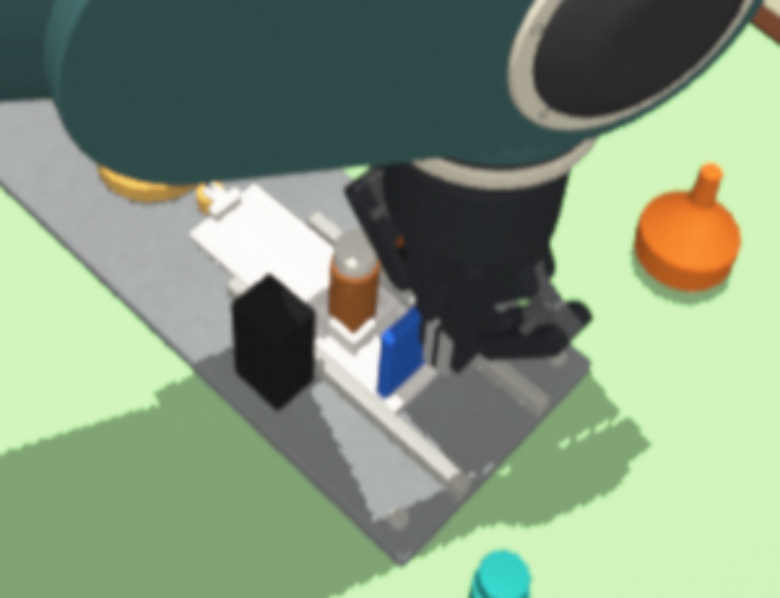

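The slide has run forward with the vial upright. I'll inch on in 1 mm steps until the stop shows in the force reading.

```bash
python3 -m jog '[[1,[0.006,0,0],0],[1,[0.01,0,0],0],[1,[0.014,0,0],0],[1,[0.014,0,0],0]]'; python3 -c "
from h import *; plan(-.195,0,.046)"
```

```text
time: 11.58
eef_pos: [0.5885, -0.0757, 0.0473]
tcp_rot: [3.135, 0.002, 1.756]
force: [0.9, -0.1, 0.7]
grip_width: 0.0
t 11.575 fix [-196.1   -1.3] z 0.0473 shift [ 0.004 -0.005  0.005] twist 0.011 F [ 0.9 -0.1  0.7]
```

```bash
python3 -m jog '[[1,[0.004,0,0],0],[1,[0.004,0,0],0]]'; python3 -m jog '[[1,[0.004,0,0],0],[1,[0.004,0,0],0]]';python3 -m jog '[[1,[0.004,0,0],0],[1,[0.004,0,0],0]]'; python3 -c "
from h import *; plan(-.195,0,.046)"
```

```text
time: 11.82
eef_pos: [0.5883, -0.0747, 0.0473]
tcp_rot: [3.135, 0.002, 1.756]
force: [1.5, -0.8, 0.3]
grip_width: 0.0001
time: 12.08
eef_pos: [0.5881, -0.0736, 0.0473]
tcp_rot: [3.135, 0.002, 1.756]
force: [1.3, -1.5, 0.2]
grip_width: -0.0003
time: 12.32
eef_pos: [0.588, -0.0729, 0.0473]
tcp_rot: [3.135, 0.003, 1.756]
force: [2.3, -5.8, -2.1]
grip_width: -0.0002
t 12.325 fix [-193.2   -1.3] z 0.0473 shift [-0.007 -0.005  0.005] twist 0.011 F [ 2.3 -5.8 -2.1]
```

```bash
python3 -m jog '[[1,[0.004,0,0],0],[1,[0.004,0,0],0]]'; python3 -m jog '[[1,[0.006,0,0],0],[1,[0.006,0,0],0]]'; python3 -c "
from h import *; plan(-.195,0,.046)"
```

```text
time: 12.58
eef_pos: [0.588, -0.0729, 0.0474]
tcp_rot: [3.135, 0.005, 1.755]
force: [3.0, -9.6, -0.8]
grip_width: -0.0002
time: 12.82
eef_pos: [0.588, -0.0728, 0.0475]
tcp_rot: [3.135, 0.008, 1.755]
force: [4.2, -13.9, -2.2]
grip_width: 0.0
t 12.825 fix [-193.1   -1.4] z 0.0475 shift [-0.007 -0.006  0.006] twist 0.01 F [  4.2 -13.9  -2.2]
```

The slide is against its stop: the force rises to 14 N with no further travel. I'll back off, lift clear and check.

```bash
python3 -m jog '[[1,[-0.05,0,0],0],[1,[-0.15,0,0],0],[1,[-0.25,0,0],0],[1,[-0.3,0,-0.2],0],[1,[-0.4,-0.1,-0.45],0],[1,[-0.5,-0.3,-0.6],0],[1,[-0.5,-0.6,-0.6],0],[1,[-0.5,-0.9,-0.6],0],[1,[-0.5,-1,-0.6],0],[1,[-0.5,-1,-0.6],0],[1,[-0.5,-1,-0.6],0]]'
python3 - <<'E'
from h import *; plan(-.195,0,.046)
from plant import imaging,robot
for n in("top","side"):
    d=imaging.read_camera(n); np.savez(n+"7.npz",**d); cv2.imwrite(f"pics/{n}7.png",cv2.resize(d["image"][160:400,150:500],None,fx=2.2,fy=2.2))
def meas(k):
    d=load(k); im=d["image"].astype(int); b,g,r=im[...,0],im[...,1],im[...,2]
    bm,bc,bs=cen((b>90)&(r<60)&(g<90)); print(k,"blue",w2f(ray(d,*bc,.074))*1e3)
    m,c,s=cen((r>90)&(g<45)&(b<45)); W=np.array([w2f(ray(d,u,v,.06)) for u,v in np.argwhere(m)[:,::-1]])*1e3
    if k!="top0":
        W=W[(W[:,0]>15)&(W[:,0]<70)]; p=np.polyfit(W[:,0],W[:,1],1); print("lever",np.degrees(np.arctan(p[0])),p[1])
meas("top0");meas("top4");meas("top7")
E
```

```text
time: 14.2
eef_pos: [0.3641, -0.2407, 0.1969]
tcp_rot: [3.134, 0.008, 1.754]
force: [0.2, 0.8, -0.1]
grip_width: -0.0003
t 14.2 fix [-318.5  248.8] z 0.1969 shift [0.494 0.993 0.608] twist 0.009 F [ 0.2  0.8 -0.1]
top0 blue [-218.94696579    0.29893286]
top4 blue [-218.85840975    0.55574367]
lever -0.20850346025286373 1.3772697773319253
top7 blue [-174.96903038    0.63963647]
lever -0.3706566493992254 1.4318396906706783
```

View pics/top7.png

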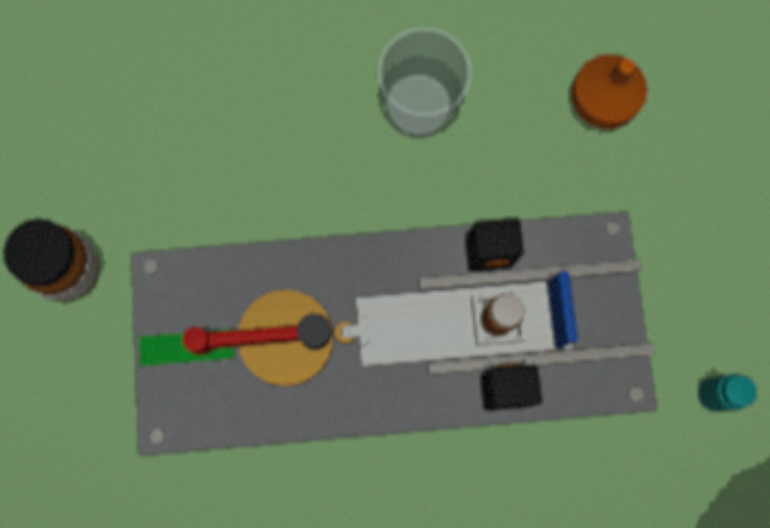

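View pics/side7.png

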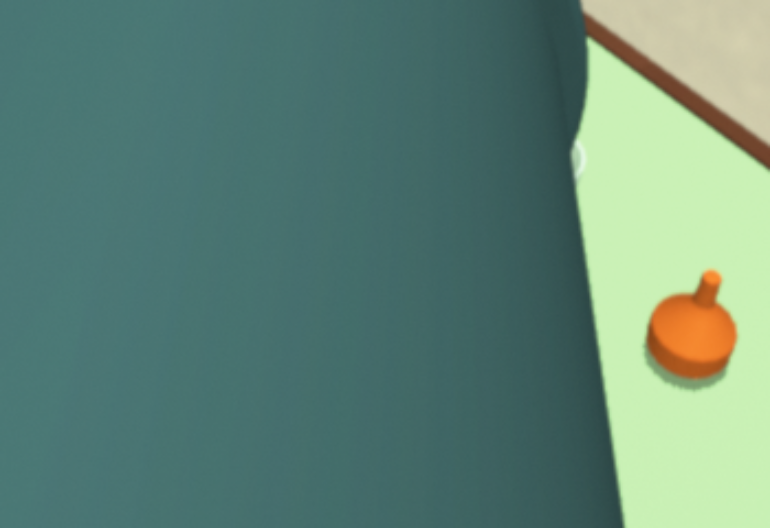

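The slide travelled 43.9 mm, measured on the blue plate. The lever is still over the stripe at -0.4°, and the vial stands in its pocket at (502,313) between the heads. The arm is clear, so I'm handing in.

```bash
python3 -c "
from plant import robot
print(robot.job_done())"
```

```text
the job is handed in; nothing more can be done
None
```

The sample is in the beam, and I handed the job in at about 14.3 s of the 51 s allowed. With the fingers shut, I pushed the red lever clockwise from about 168° to over the green stripe. Only then did I push the blue plate until the slide met its stop, and backed off clear.

- **Lever:** it measured -0.2° before the slide push and -0.4° after it.
- **Slide:** the blue plate had moved 43.9 mm of the 44 mm travel. At the stop the push force rose to about 14 N with no further movement.
- **Vial and bystanders:** in the last top view the vial stands in its pocket between the optical heads. I saw no change in the beaker, bulb, jar or turquoise vial.

Two checks were poor:
- **Disc angle:** an estimate from the brass disc's outline gave 19°. I set it aside because the lever hides part of the disc, and the lever, the knob and the slide reaching its stop all agreed on 0°.
- **Side view:** the arm blocked the last side picture, so the final state was checked from the top camera only.

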